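# Sweep the acetate off-cuts out of the vise

### The job

Pull the vise's sliding jaw fully open so that the bench brush fits between the jaws, then sweep all four off-cuts along the bed with the brush, off its left end into the metal tray. Use the brush, not the fingers, on the off-cuts, leave the other things on the bench alone, and at the end stand the brush upright on its bristles on the free bench top.

Things in the scene. Friction and masses are not known exactly. Their poses are not given: they have to be found in the camera images.
- vise_bed (a point): Middle of the flat steel bed of a grey cast bench vise (bolted down), 44 mm above the bench. x: from sliding to fixed jaw, away from the robot; y: along the jaws, towards the tray; z up. The bed ends, both open, at y = -52 and +52 mm. Jaws 100 mm long in y, 22 mm above the bed. Fixed jaw face at x = +35 mm, its back at +66 mm; sliding jaw face at x = +5 mm less the joint value (-35 mm fully open).
- jaw (a joint): Travel of the vise's sliding jaw in m: 0 leaves 30 mm between the jaws, 0.040 (its stop) is fully open, 70 mm between them. It grows as the jaw moves along the vise's -x, towards the robot. It starts between 0 and 0.010, is unlocked, slides with about 4 N of friction, has no spring and stays where it is left.
- jaw_grip (a point): Grip rib at the back of the sliding jaw, moving with it; axes as the vise's. 16 mm wide in y; along x it is free for 20 mm either way from this point, then the jaw plate follows on the +x side. This point is on its middle line, 68 mm above the bench, 8 mm below its top; the bed lies 24 mm below this point. Pinch it across y from above.
- brush_head (a point): Bench brush standing on its stiff dark bristles (they do not bend). This point: centre of its pale wooden head, 51 mm above the bristle tips. Head 66 mm long in x, 32 wide in y, 22 high; bristles 58 in x, 30 in y, 40 high. The handle leaves the head to -x and ends, rising, 135 mm from this point. z up. About 0.12 kg, balanced near this point; grip the head across y.
- tray_in (a point): Open aluminium tray, loose, standing against the left end of the vise, below the end of the bed. This point is the centre of its inner floor, 3 mm above the bench. Outside 130 mm in x, 90 mm in y, 30 mm high (14 mm lower than the bed), walls 3 mm; about 0.5 kg.
- offcut_wedge_mid (a point): Dark tortoiseshell acetate off-cut, slanting wedge 21 x 14 mm, 11 mm thick, lying flat on the vise's bed between the jaws (loose, 12 g). This point is half-way up it, near its middle.
- offcut_bar_mid (a point): Dark tortoiseshell acetate off-cut, short bar 21 x 11 mm, 11 mm thick, lying flat on the vise's bed between the jaws (loose, 12 g). This point is half-way up it, near its middle.
- offcut_ell_mid (a point): Dark tortoiseshell acetate off-cut, L-shaped piece 18 x 18 mm with 8 mm legs, 11 mm thick, lying flat on the vise's bed between the jaws (loose, 12 g). This point is half-way up it, near its middle.
- offcut_stub_mid (a point): Dark tortoiseshell acetate off-cut, five-sided stub 20 x 17 mm, 11 mm thick, lying flat on the vise's bed between the jaws (loose, 12 g). This point is half-way up it, near its middle.
- frame_brown: Bystander: brown spectacle front 46 x 132 x 11 mm, lying beyond the vise. Origin: centre of its underside.
- frame_black: Bystander: black spectacle front 44 x 136 x 11 mm, lying beyond the vise. Origin: centre of its underside.
- jar: Bystander: small clear jar with a white cap, 42 mm across, 44 mm high, standing beyond the brush. Origin: centre of its underside.

How it is judged:
By the outcome, as a careful person would: the job done as asked, in the order asked, and still so for the second after the job is handed in, with the robot touching nothing.
It also fails if it takes over 48 s, if anything falls off the work surface, if the arm or the gripper's body presses on something with over 40 N, if the wrist force passes 120 N, or if a joint passes its speed limit or range.

### The arm

A 6-joint arm with a two-finger parallel gripper is mounted at the origin on the work surface; the furniture and walls round the work are solid. World frame = base frame: x ahead of the robot, y to its left, z up, the work surface at z = 0. Lengths are in m, angles in rad, forces in N, time in s.
With the tool pointing down it reaches from about 0.35 to 0.85 m from the base axis. Payload 8.1 kg.
Tool frame: the origin (TCP) lies at the very end of the fingers, on their centre line; the grasp point (between the pads) lies 19 mm behind it (robot.grip_depth is the distance from the TCP to the grasp point, in m); z points along the fingers, y is the line along which they close (so a half turn about z gives the same grasp; the last joint's range is limited). The gripper opens to 93 mm and grips with 3 to 60 N. Pads are 15 mm wide; open, the fingers measure 128 mm over their backs; the gripper's body (75 mm by 188 mm) begins 65 mm behind the grasp point.
Start: joints at [-1.187, 0.13, 1.488, -0, 1.523, -0.085], TCP at [0.271, -0.535, 0.219] pointing down, gripper open.
Joint ranges: [-2.96, 2.96], [-0.89, 2.26], [0.02, 2.5], [-1.34, 4.48], [0, 2.73], [-2.66, 2.66]. Speed limits (rad/s): [2.39, 2.39, 2.79, 3.14, 3.14, 3.14].

### API

Orientations are given as a rotation vector (axis times angle).
In Python, from plant import robot gives the robot as it stands. The module is installed in compiled form; this text tells all that it offers.
- The arm moves only by the shell command python3 -m jog 'ROWS' [FORCE]. ROWS is JSON, a list that holds one entry, the list of rows, each a list of 7 numbers: the turn, a rotation vector about the tool's x, y, z in degrees, then the shift along the tool's x, y, z in cm, then the finger opening in cm, from 0 to 9.3. A call has 1 to 5 rows; each row shifts and turns the commanded pose from where the row before left it, along the tool's axes as they then stand; what a row does not reach is not made up. A row lasts 1/12 s, in which the tool goes at most 41.7 mm and 7.16 degrees, less where a joint would pass 70% of its speed; a pose out of reach is approached as far as the arm can. A call is refused whole if a number of a shift passes 4.17 or a number of a turn 7.16, either way. A call with a gripper value outside its range is refused whole. The fingers move at their own pace and stop on an object; FORCE is the grip in N (left out, the last holds). Time passes only in rows, so rows that do not move let the fingers close. It gives the time, the measured TCP pose, the force and the opening at its end, in the units of the state.
- robot.read_state(): the state, without advancing time (a new reading comes with each control period).
- robot.read_camera(name): name is "scene" or "side" or "wrist"; returns a dict with "img" (400x640x3 uint8, red, green, blue), "fx", "fy", "cx", "cy" (pixels), "k1" (the pictures are not rectified: a ray, as slopes to the right and down, at radius r is drawn at 1 + k1 r^2 times it, then the intrinsics apply), "extrinsics" (4x4, takes a point from camera to world coordinates). Camera axes: x right, y up, looking along -z (the intrinsics and any distortion apply to the point x, -y, -z); pixel columns grow to the right and rows downward; lengths in m; the calibration is good to about 2 mm. A picture is of the moment at which its call begins. There is no depth.
- robot.close_job(): hands the job in, once; it reports no verdict.
Trained networks look in a picture, given as the dict that the camera call returned (one of the last four; its "shot" number tells which), for a name from the list of things; names that differ only in an ending like _2 or _b are one class to them, and where a whole thing is asked for, a point or a joint stands for the part that bears it (a point fixed in the world has none). Each returns a list of dicts, best first, with "confidence" (0 to 1); they miss things now and then, are a little off and sometimes report something else, mostly with a low value. They report only what shows in the picture. A call takes as long as a camera call.
- robot.masks_of(picture, label): "pixels" (400x640 bool, what is visible of it) and "point" ([column, row] in pixels, amid what is visible of it).
- robot.pinpoint(picture, label): "point" ([column, row] in pixels: a listed point, or the origin of a listed thing).
The state is a dict: "t": time; "q": joint angles; "dq": joint speeds; "joint_torque": joint torques, N m; "tool_pos": TCP position; "orientation": TCP orientation; "force": force on the tool from outside, world axes, zero at the start; "wrist_torque": the same for the moment, N m; "opening": finger opening in m.
Only numpy, scipy, OpenCV 4.12 (cv2) and the standard library are available. Lean on these libraries where they do the work, as an engineer would, in place of code of your own. Each camera call takes 0.05 s, during which the arm holds its last target. There are 200 camera calls.

## Working session

There is one attempt and no reset: what is moved stays moved. The work goes in short steps, Python scripts to look and compute and a shell command to move; the robot and the scene stay as the last step left them, time stands still between calls to the robot, and variables do not carry over. Pictures are saved under pics/ and viewed, on a budget of 10 in all, crops included, one or two more only if the job needs it, and the job is handed in when it is done.

```bash
mkdir -p pics
cat > h.py <<'E'
import numpy as np,cv2
from scipy.spatial.transform import Rotation as R
from plant import robot
def ray(c,p):
    d=np.array([(p[0]-c['cx'])/c['fx'],(p[1]-c['cy'])/c['fy']]);u=d.copy()
    for _ in range(20):u=d/(1+c['k1']*(u@u))
    E=np.array(c['extrinsics']);return E[:3,3],E[:3,:3]@np.array([u[0],-u[1],-1])
def atz(c,p,z):
    o,v=ray(c,p);return o+v*(z-o[2])/v[2]
def tri(rs):
    A=np.zeros((3,3));b=np.zeros(3)
    for o,v in rs:
        v=v/np.linalg.norm(v);P=np.eye(3)-np.outer(v,v);A+=P;b+=P@o
    x=np.linalg.solve(A,b);return x,[float(np.linalg.norm(np.cross(x-o,v/np.linalg.norm(v)))) for o,v in rs]
def save(c,n):cv2.imwrite('pics/'+n,c['img'][:,:,::-1])
def st():
    s=robot.read_state();print(round(s['t'],2),np.round(s['tool_pos'],4),np.round(s['orientation'],3),np.round(s['force'],1),s['opening']);return s
E
cat > a.py <<'E'
from h import *
s=st();print(R.from_rotvec(s['orientation']).as_matrix().round(3))
Z=dict(vise_bed=.044,jaw_grip=.068,brush_head=.051,tray_in=.003,offcut_wedge_mid=.0495,offcut_bar_mid=.0495,offcut_ell_mid=.0495,offcut_stub_mid=.0495,frame_brown=0,frame_black=0,jar=0)
C={n:robot.read_camera(n) for n in('scene','side')}
for n in C: save(C[n],n+'0.png')
for l,z in Z.items():
    rs=[]
    for n,c in C.items():
        d=robot.pinpoint(c,l)[:2]
        for k in d: print(l,n,round(k['confidence'],2),np.round(k['point']),atz(c,k['point'],z).round(4))
        if d: rs.append(ray(c,d[0]['point']))
    if len(rs)==2: x,e=tri(rs);print('   tri',x.round(4),np.round(e,4))
E
python3 a.py
```

```text
0.0 [ 0.2709 -0.5347  0.2176] [-3.054 -0.729  0.   ] [-0.   0.5 -0.5] 0.09287488922258672
[[ 0.892  0.452 -0.001]
 [ 0.452 -0.892  0.002]
 [ 0.    -0.002 -1.   ]]
vise_bed side 0.74 [310. 163.] [ 0.4954 -0.1112  0.044 ]
jaw_grip scene 0.65 [361. 250.] [ 0.4543 -0.1138  0.068 ]
jaw_grip side 0.7 [297. 149.] [ 0.4542 -0.1105  0.068 ]
   tri [ 0.4544 -0.1118  0.0695] [0.0008 0.0008]
brush_head scene 0.72 [388. 169.] [ 0.4991 -0.3782  0.051 ]
brush_head side 0.64 [235. 236.] [ 0.4947 -0.3807  0.051 ]
   tri [ 0.4973 -0.3799  0.0513] [0.0024 0.0024]
tray_in scene 0.75 [320. 308.] [ 0.4863 -0.0161  0.003 ]
tray_in side 0.89 [331. 148.] [ 0.4885 -0.0093  0.003 ]
   tri [ 0.4876 -0.0126  0.0059] [0.0027 0.0027]
offcut_wedge_mid scene 0.67 [321. 261.] [ 0.5132 -0.075   0.0495]
offcut_wedge_mid side 0.71 [318. 162.] [ 0.5144 -0.1008  0.0495]
offcut_wedge_mid side 0.4 [328. 158.] [ 0.5255 -0.0764  0.0495]
   tri [ 0.5132 -0.0895  0.0366] [0.0061 0.0061]
offcut_bar_mid scene 0.56 [331. 237.] [ 0.5219 -0.1358  0.0495]
offcut_bar_mid side 0.55 [314. 168.] [ 0.5166 -0.1222  0.0495]
offcut_bar_mid s
[... 293 characters left out ...]
 0.45 [341. 231.] [ 0.5107 -0.1589  0.0495]
offcut_stub_mid side 0.42 [304. 177.] [ 0.5147 -0.1603  0.0495]
   tri [ 0.5125 -0.1598  0.0477] [0.0014 0.0014]
frame_brown scene 0.73 [265. 195.] [ 0.7202 -0.2365  0.    ]
frame_brown side 0.78 [355. 254.] [ 0.7212 -0.2359  0.    ]
   tri [ 0.7207 -0.2363  0.    ] [0.0006 0.0006]
frame_black scene 0.82 [222. 241.] [ 0.726  -0.0799  0.    ]
frame_black side 0.81 [393. 213.] [ 0.7322 -0.0868  0.    ]
   tri [ 0.7304 -0.0838 -0.0054] [0.0008 0.0008]
jar scene 0.68 [338. 179.] [ 0.6042 -0.3585  0.    ]
jar scene 0.45 [332. 238.] [ 0.539  -0.1819  0.    ]
jar side 0.7 [316. 162.] [ 0.4843 -0.0701  0.    ]
   tri [ 0.5462 -0.1735  0.1465] [0.016 0.016]
```

```bash
python3 -c "
import cv2
a=cv2.imread('pics/scene0.png')[130:350,180:480];b=cv2.imread('pics/side0.png')[100:300,180:480]
cv2.imwrite('pics/ab.png',cv2.vconcat([cv2.resize(a[:, :],(400*1,293)),cv2.resize(b,(400,267))]))
cv2.imwrite('pics/ab.png',cv2.hconcat([cv2.resize(a,(400,293)),cv2.resize(b,(400,293))]))"
```

```text
(no output)
```

View pics/scene0.png

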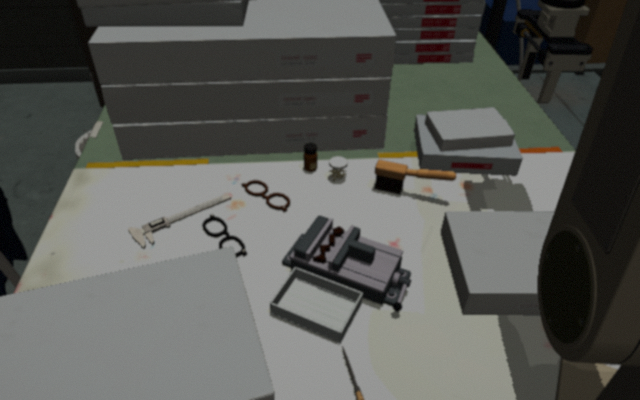

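View pics/ab.png

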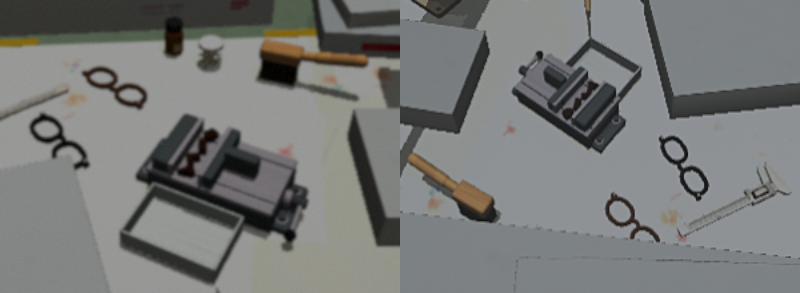

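The scene picture shows the vise at about (345,262), the tray at (318,305) and the brush at (390,178), with its handle running right towards the robot. I'll go above the vise for a close look.

```bash
cat >> h.py <<'E'
def go(pos,yaw,tilt=None):
    """rows to TCP pos, tool down, tool x at world yaw deg"""
    s=robot.read_state();R0=R.from_rotvec(s['orientation']);c,q=np.cos(np.radians(yaw)),np.sin(np.radians(yaw))
    R1=R.from_matrix(np.array([[c,q,0],[q,-c,0],[0,0,-1.]]));w=(R0.inv()*R1).as_rotvec()
    dp=R0.inv().apply(np.array(pos)-s['tool_pos'])
    n=int(max(np.ceil(np.linalg.norm(dp)/.041),np.ceil(np.linalg.norm(w)/np.radians(7)),1))
    M=sum(R.from_rotvec(w*k/n).as_matrix() for k in range(n))
    print('n',n,'row',np.degrees(w/n).round(2),(100*np.linalg.solve(M,dp)).round(3),'total cm',(100*dp).round(2),'deg',np.degrees(w).round(1))
E
python3 -c "
from h import *
go([.44,-.115,.25],0)"
```

```text
n 12 row [ 0.   -0.    2.24] [ 2.263 -3.064 -0.261] total cm [ 34.05 -29.86  -3.14] deg [ 0.  -0.  26.9]
```

```bash
for i in 1 2; do python3 -m jog '[[[0,0,2.24,2.26,-3.06,-0.26,9.3],[0,0,2.24,2.26,-3.06,-0.26,9.3],[0,0,2.24,2.26,-3.06,-0.26,9.3],[0,0,2.24,2.26,-3.06,-0.26,9.3],[0,0,2.24,2.26,-3.06,-0.26,9.3]]]' ; done;  python3 -m jog '[[[0,0,2.24,2.26,-3.06,-0.26,5],[0,0,2.24,2.26,-3.06,-0.26,5],[0,0,0,0,0,0,5]]]'
cat > b.py <<'E'
from h import *
import sys
s=st();c=robot.read_camera('wrist');save(c,sys.argv[1])
print('cam',np.array(c['extrinsics']).round(3).tolist())
Z=dict(vise_bed=.044,jaw_grip=.068,tray_in=.003,offcut_wedge_mid=.0495,offcut_bar_mid=.0495,offcut_ell_mid=.0495,offcut_stub_mid=.0495)
for l,z in Z.items():
    for k in robot.pinpoint(c,l)[:2]: print(l,round(k['confidence'],2),np.round(k['point']),atz(c,k['point'],z).round(4))
E
python3 b.py w1.png
```

```text
t: 1.62
tool_pos: [0.3172, -0.3495, 0.2316]
orientation: [3.113, 0.424, 0.0]
force: [1.4, 0.1, 0.3]
opening: 0.0927
t: 2.03
tool_pos: [0.3987, -0.1776, 0.2452]
orientation: [3.139, 0.119, 0.001]
force: [0.2, -0.6, -0.5]
opening: 0.093
t: 2.28
tool_pos: [0.4426, -0.1103, 0.2507]
orientation: [-3.14, -0.004, -0.004]
force: [0.0, -0.4, 0.1]
opening: 0.0779
2.28 [ 0.4426 -0.1103  0.2507] [-3.14  -0.004 -0.004] [ 0.  -0.4  0.1] 0.07786326168098998
cam [[0.003, 0.961, 0.276, 0.52], [-1.0, 0.003, -0.001, -0.111], [-0.002, -0.276, 0.961, 0.417], [0.0, 0.0, 0.0, 1.0]]
vise_bed 0.76 [331. 126.] [ 0.504 -0.122  0.044]
jaw_grip 0.62 [336. 166.] [ 0.4558 -0.1274  0.068 ]
tray_in 0.59 [256. 134.] [ 0.4917 -0.0136  0.003 ]
offcut_wedge_mid 0.55 [330. 129.] [ 0.5014 -0.1197  0.0495]
offcut_wedge_mid 0.42 [297. 113.] [ 0.5202 -0.0788  0.0495]
offcut_bar_mid 0.73 [340. 113.] [ 0.5203 -0.132   0.0495]
offcut_ell_mid 0.55 [316. 112.] [ 0.5222 -0.1023  0.0495]
offcut_stub_mid 0.69 [298. 114.] [ 0.5191 -0.079   0.0495]
offcut_stub_mid 0.68 [360. 114.] [ 0.5189 -0.1576  0.0495]
```

View pics/w1.png

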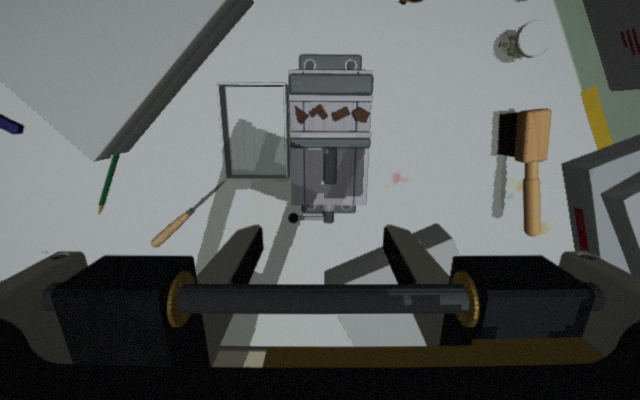

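The wrist view shows the vise at about (330,140), nearly square with the tool. The rib is at (330,166), the off-cuts are at row 114 and the brush is at (530,150). I'll zoom to get the edges.

```bash
python3 -c "
import cv2
i=cv2.imread('pics/w1.png')
a=cv2.resize(i[45:225,275:385],None,fx=3.3,fy=3.3,interpolation=2);b=cv2.resize(i[90:270,485:605],None,fx=3.3,fy=3.3,interpolation=2)
print(a.shape,b.shape);cv2.imwrite('pics/w1z.png',cv2.hconcat([a,b]))"
```

```text
(594, 363, 3) (594, 396, 3)
```

View pics/w1z.png

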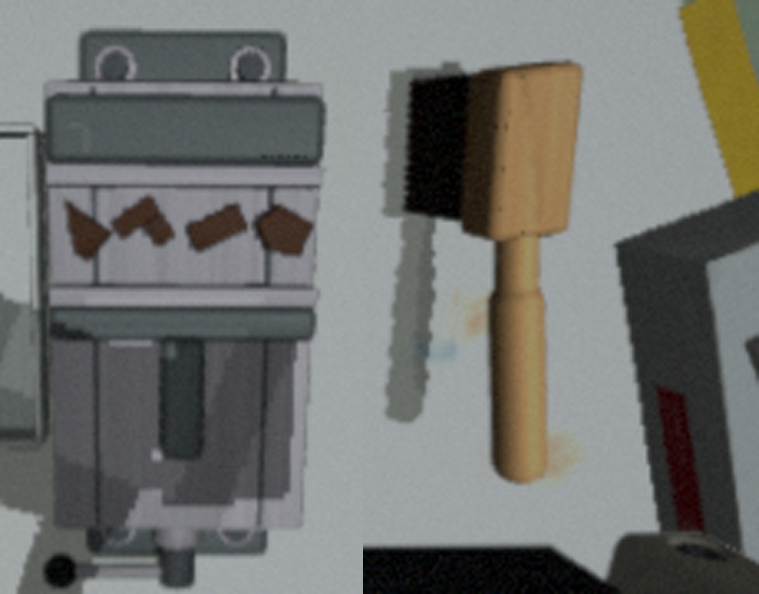

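```bash
cat > c.py <<'E'
from h import *
c=robot.read_camera('wrist')
f=lambda u,v,z:atz(c,(275+u/3.3,45+v/3.3),z)[:2]
g=lambda u,v,z:atz(c,(485+(u-363)/3.3,90+v/3.3),z)[:2]
P=lambda n,*a:print(n,*[x.round(4) for x in a])
P('rib top plateend, free end',f(182,338,.076),f(181,458,.076))
P('rib sides',f(160,400,.076),f(204,400,.076))
P('slide front L,R',f(51,287,.066),f(317,287,.066)); P('slide back L R',f(51,338,.066),f(315,338,.066))
P('fixed front L R',f(48,186,.066),f(318,184,.066)); P('fixed back',f(50,98,.066),f(322,98,.066))
P('bed L R at end',f(47,250,.044),f(316,250,.044))
for n,u,v in(('wedge',88,232),('ell',143,218),('bar',217,228),('stub',286,231)):P(n,f(u,v,.055))
P('offcut top/bot extremes x',f(217,195,.055),f(217,258,.055))
P('brush head top corners TL TR BL BR',g(497,72,.062),g(582,65,.062),g(492,235,.062),g(568,232,.062))
P('handle start,end',g(518,238,.062),g(522,480,.085))
P('bristle bottom left T B',g(408,80,0),g(405,213,0))
for k in robot.pinpoint(c,'brush_head')[:2]: print(k['confidence'],k['point'],atz(c,k['point'],.051))
for k in robot.pinpoint(c,'jar')[:2]: print('jar',k['confidence'],k['point'],atz(c,k['point'],.0))
E
python3 c.py
```

```text
rib top plateend, free end [ 0.4769 -0.1268] [ 0.4319 -0.1266]
rib sides [ 0.4541 -0.1187] [ 0.454 -0.135]
slide front L,R [ 0.4945 -0.0786] [ 0.4944 -0.1768]
slide back L R [ 0.4758 -0.0779] [ 0.4757 -0.1769]
fixed front L R [ 0.5301 -0.0786] [ 0.5307 -0.1756]
fixed back [ 0.5596 -0.0803] [ 0.5595 -0.1757]
bed L R at end [ 0.5072 -0.075 ] [ 0.5071 -0.1795]
wedge [ 0.514  -0.0919]
ell [ 0.519  -0.1125]
bar [ 0.5154 -0.1402]
stub [ 0.5143 -0.1661]
offcut top/bot extremes x [ 0.5272 -0.14  ] [ 0.5044 -0.1404]
brush head top corners TL TR BL BR [ 0.5189 -0.3663] [ 0.5217 -0.3982] [ 0.4579 -0.3761] [ 0.4592 -0.4063]
handle start,end [ 0.4568 -0.3868] [ 0.3647 -0.3909]
bristle bottom left T B [ 0.5156 -0.3708] [ 0.4575 -0.3791]
0.62 [525.0, 128.8] [ 0.4980033  -0.37723372  0.051     ]
jar 0.9 [508.5, 41.7] [ 0.61049408 -0.36916059  0.        ]
```

```bash
python3 -m jog '[[[0,0,0,0.3,0.4,4,5],[0,0,0,0.3,0.4,4,5],[0,0,0,0.34,0.4,4,5],[0,0,0,0,0.4,4,5],[0,0,0,0,0,2.9,5]]]' 30; python3 -m jog '[[[0,0,0,0,0,0.9,5],[0,0,0,0,0,0,5]]]';python3 -c "
from h import *
go([.453,-.127,.052],0)"
```

```text
t: 3.25
tool_pos: [0.4476, -0.1318, 0.0574]
orientation: [-3.141, 0.002, 0.004]
force: [-0.1, 0.4, 0.3]
opening: 0.05
t: 3.42
tool_pos: [0.4468, -0.1309, 0.0491]
orientation: [-3.139, 0.002, 0.009]
force: [0.1, -0.2, 1.1]
opening: 0.0499
n 1 row [-0.13  0.31 -0.06] [ 0.62  -0.388 -0.288] total cm [ 0.62 -0.39 -0.29] deg [-0.1  0.3 -0.1]
```

```bash
python3 -m jog '[[[0,0,0,0.55,-0.4,-0.2,5],[0,0,0,0,0,0,0],[0,0,0,0,0,0,0],[0,0,0,0,0,0,0],[0,0,0,0,0,0,0]]]' 35;  python3 -m jog '[[[0,0,0,0,0,0,0]]]'
```

```text
t: 3.83
tool_pos: [0.4566, -0.1251, 0.056]
orientation: [-3.137, 0.001, -0.005]
force: [1.3, 29.5, 14.4]
opening: 0.0282
t: 3.92
tool_pos: [0.4565, -0.1221, 0.0559]
orientation: [-3.131, 0.001, -0.005]
force: [1.4, 44.0, 20.6]
opening: 0.0215
```

```bash
python3 -m jog '[[[0,0,0,0,0,0,4],[0,0,0,0,0,0,4]]]'
python3 - <<'E'
from h import *
st();c=robot.read_camera('wrist');save(c,'w2.png');s=robot.read_camera('scene')
a=cv2.resize(c['img'][40:400,160:480],None,fx=1.5,fy=1.5)
b=cv2.resize(s['img'][200:320,260:430],(400,282),interpolation=2)
b=cv2.copyMakeBorder(b,0,a.shape[0]-282,0,0,cv2.BORDER_CONSTANT)
o=cv2.hconcat([a[:,40:440],b]);cv2.imwrite('pics/w2z.png',o[:,:,::-1])
E
```

```text
t: 4.08
tool_pos: [0.4563, -0.1261, 0.0557]
orientation: [-3.14, -0.001, -0.005]
force: [-0.6, -0.2, 0.4]
opening: 0.0308
4.08 [ 0.4563 -0.1261  0.0557] [-3.14e+00 -1.00e-03 -5.00e-03] [-0.6 -0.2  0.4] 0.03084319212262861
```

View pics/w2z.png

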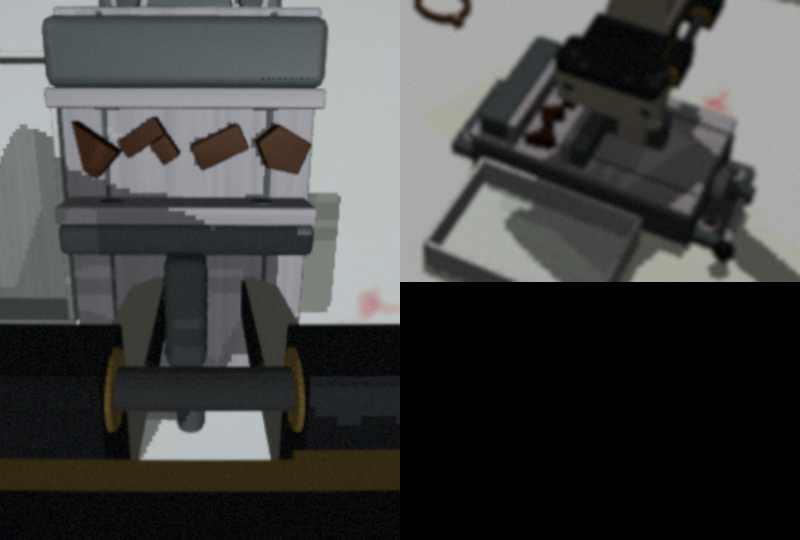

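Run:
```python
from h import *
c=robot.read_camera('wrist');st()
f=lambda u,v,z:atz(c,(160+(u+40)/1.5,40+v/1.5),z)[:2].round(4)
print('rib sides',f(166,300,.076),f(207,300,.076),'plate back',f(186,253,.066))
print('fixed front LR',f(46,106,.066),f(326,106,.066),'slide front',f(57,203,.066),f(316,203,.066))
print('bed ends',f(64,150,.044),f(314,150,.044))
print('finger inner tips',f(165,283,.056),f(243,283,.056))
```

```text
4.23 [ 0.4553 -0.1279  0.0547] [3.141e+00 0.000e+00 2.000e-03] [ 0.3 -0.3  0.7] 0.038802572812165016
rib sides [ 0.4643 -0.1143] [ 0.4643 -0.1297] plate back [ 0.4795 -0.1216]
fixed front LR [ 0.5345 -0.0726] [ 0.5345 -0.1717] slide front [ 0.4994 -0.0733] [ 0.4994 -0.1707]
bed ends [ 0.5171 -0.0705] [ 0.5171 -0.1742]
finger inner tips [ 0.4627 -0.1122] [ 0.4627 -0.1451]
```

```bash
python3 -m jog '[[[0,0,0,0.3,-0.6,0.4,3.8],[0,0,0,0,0,0,1],[0,0,0,0,0,0,0],[0,0,0,0,0,0,0],[0,0,0,0,0,0,0]]]' 35; python3 -m jog '[[[0,0,0,-0.2,0,0,0],[0,0,0,-0.6,0,0,0]]]'
```

```text
t: 4.65
tool_pos: [0.4575, -0.119, 0.0495]
orientation: [-3.136, 0.001, 0.001]
force: [0.2, 27.5, 6.7]
opening: 0.0163
t: 4.82
tool_pos: [0.4505, -0.1188, 0.0495]
orientation: [-3.137, 0.0, -0.001]
force: [5.0, 15.1, 1.4]
opening: 0.0156
```

```bash
python3 -m jog '[[[0,0,0,-0.8,-0.15,0,0],[0,0,0,-0.8,0,0,0],[0,0,0,-0.7,0,0,0],[0,0,0,-0.4,0,0,0],[0,0,0,0,0,0,0]]]'; python3 -m jog '[[[0,0,0,-0.3,0,0,0],[0,0,0,-0.2,0,0,0]]]'
```

```text
t: 5.23
tool_pos: [0.4235, -0.1187, 0.0496]
orientation: [-3.139, 0.001, -0.004]
force: [8.3, 8.1, -5.6]
opening: 0.0157
t: 5.4
tool_pos: [0.4218, -0.1187, 0.05]
orientation: [-3.139, 0.001, -0.015]
force: [29.8, 9.1, -22.4]
opening: 0.0159
```

```bash
python3 -m jog '[[[0,0,0,0,0,0,3],[0,0,0,0,0,0,4],[0,0,0,0,0,-4,4],[0,0,0,0,0,-4.1,6],[0,0,0,0.5,3,-2.7,6]]]'; python3 -m jog '[[[0,0,0,0.5,4,-0.5,6],[0,0,0,0.5,4,-0.5,6],[0,0,0,0.5,4,-0.5,6],[0,0,0,0.5,4,0,6],[0,0,0,0,0,0,6]]]'; python3 -m jog '[[[0,0,0,0,0,0,6],[0,0,0,0,0,0,6]]]'
python3 - <<'E'
from h import *
st();c=robot.read_camera('wrist');save(c,'w3.png');s=robot.read_camera('scene');save(s,'s3.png')
for k in robot.pinpoint(c,'brush_head')[:2]: print(k['confidence'],k['point'],atz(c,k['point'],.051))
for k in robot.pinpoint(c,'vise_bed')[:1]: print(k['confidence'],k['point'],atz(c,k['point'],.044))
b=cv2.resize(s['img'][90:210,290:540],(640,307),interpolation=2)
a=cv2.resize(c['img'][:, :],(640,400))[:290]
cv2.imwrite('pics/w3z.png',cv2.vconcat([a,b])[:,:,::-1])
E
```

```text
t: 5.82
tool_pos: [0.4228, -0.1477, 0.1608]
orientation: [-3.14, -0.004, -0.001]
force: [1.3, 0.3, -0.1]
opening: 0.0446
t: 6.23
tool_pos: [0.4421, -0.3165, 0.1724]
orientation: [3.139, -0.007, -0.001]
force: [1.3, 0.4, 0.6]
opening: 0.0601
t: 6.4
tool_pos: [0.4421, -0.3098, 0.1723]
orientation: [-3.14, 0.002, 0.002]
force: [-0.4, 0.5, -0.1]
opening: 0.0598
6.4 [ 0.4421 -0.3098  0.1723] [-3.14e+00  2.00e-03  2.00e-03] [-0.4  0.5 -0.1] 0.05978607234726839
0.62 [378.0, 23.1] [ 0.59866683 -0.36123065  0.051     ]
0.57 [390.1, 137.7] [ 0.49552832 -0.37862055  0.051     ]
0.84 [138.9, 134.2] [ 0.49921973 -0.11998822  0.044     ]
```

View pics/w3z.png

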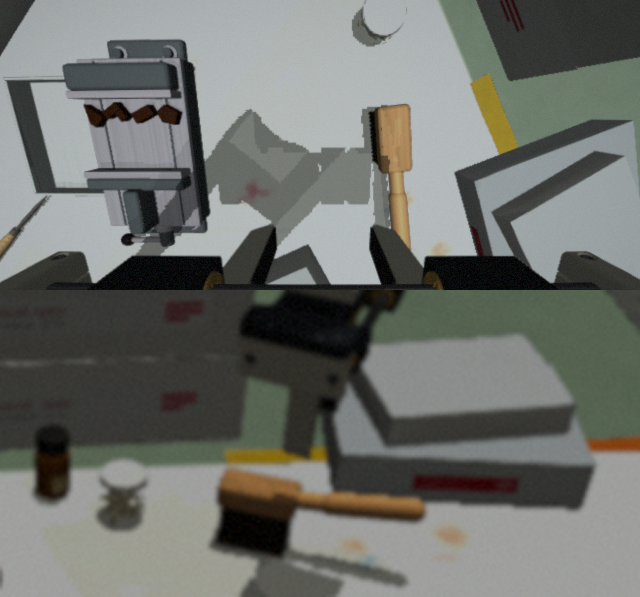

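Run:
```python
from h import *
c=robot.read_camera('wrist');s=robot.read_camera('scene');st()
S=lambda u,v:(290+u/2.56,90+(v-290)/2.56)
print('lower',tri([ray(c,(457,172)),ray(s,S(332,446))]))
print('upper',tri([ray(c,(494,214)),ray(s,S(388,416))]))
for p in [(378,106),(410,103),(381,172),(412,168)]:print('head',atz(c,p,.062)[:2].round(4))
print('handle start',atz(c,(396,172),.062)[:2].round(4),'far',atz(c,(400,240),.075)[:2].round(4))
for l,p,z in [('fixed front',((70,95),(181,99)),.066),('slide front',((88,171),(190,170)),.066),('bed right end',((187,62),(207,230)),.03)]:print(l,[atz(c,q,z)[:2].round(4) for q in p])
```

```text
6.7 [ 0.4429 -0.3092  0.1732] [3.141e+00 2.000e-03 1.000e-03] [ 0.1 -0.3  0.4] 0.059927510732504144
lower (array([ 0.4580266 , -0.44878847,  0.06306821]), [0.006507207507725783, 0.006507207507725724])
upper (array([ 0.42104789, -0.48213341,  0.08341704]), [0.006124213736973215, 0.006124213736973178])
head [ 0.5268 -0.362 ]
head [ 0.5297 -0.3921]
head [ 0.4634 -0.3685]
head [ 0.4676 -0.3994]
handle start [ 0.4635 -0.3836] far [ 0.395  -0.3896]
fixed front [array([ 0.5377, -0.073 ]), array([ 0.5331, -0.1783])]
slide front [array([ 0.4652, -0.0742]), array([ 0.4661, -0.1783])]
bed right end [array([ 0.5706, -0.1718]), array([ 0.3861, -0.172 ])]
```

The jaw is against its stop, with its face 70 mm from the fixed one. The brush head is at about (.497,-.380) with a yaw of about 6°, and the boxes beside it are lower than the gripper body will be.

```bash
python3 -c "
from h import *
go([.497,-.380,.085],6)"; python3 -m jog '[[[0,0,-1.5,1.37,1.77,2.2,6],[0,0,-1.5,1.37,1.77,2.2,6],[0,0,-1.5,1.37,1.77,2.2,6],[0,0,-1.5,1.37,1.77,2.2,6],[0,0,0,0,0,0,6]]]'; python3 -m jog '[[[0,0,0,0,0,0,6]]]';python3 -c "
from h import *
go([.497,-.380,.036],6)"
```

```text
n 4 row [ 0.   -0.01 -1.49] [1.28  1.823 2.205] total cm [5.4  7.08 8.82] deg [ 0.  -0.  -5.9]
t: 7.12
tool_pos: [0.499, -0.3777, 0.0776]
orientation: [-3.131, -0.166, 0.01]
force: [-0.3, 0.7, -1.2]
opening: 0.0597
t: 7.2
tool_pos: [0.4992, -0.3774, 0.0821]
orientation: [-3.134, -0.164, 0.006]
force: [-0.2, -0.2, -0.1]
opening: 0.0602
n 2 row [-0.11  0.1  -0.01] [-0.119  0.126  2.305] total cm [-0.23  0.26  4.61] deg [-0.2  0.2 -0. ]
```

```bash
python3 -m jog '[[[0,0,0,-0.15,0.2,2.5,6],[0,0,0,0,0,2.1,6],[0,0,0,0,0,0,6],[0,0,0,0,0,0,3],[0,0,0,0,0,0,2.5]]]' 25; python3 -m jog '[[[0,0,0,0,0,0,2.5],[0,0,0,0,0,0,2.5],[0,0,0,0,0,0,2.5],[0,0,0,0,0,0,2.5]]]'
python3 - <<'E'
from h import *
st();c=robot.read_camera('wrist');save(c,'w4.png')
E
```

```text
t: 7.62
tool_pos: [0.4999, -0.3812, 0.0416]
orientation: [3.135, 0.164, 0.003]
force: [0.0, -0.6, 0.3]
opening: 0.0507
t: 7.95
tool_pos: [0.4998, -0.3814, 0.0406]
orientation: [3.136, 0.164, 0.003]
force: [-1.0, 1.8, 7.2]
opening: 0.0318
7.95 [ 0.4998 -0.3814  0.0406] [3.136e+00 1.640e-01 3.000e-03] [-1.   1.8  7.2] 0.03181778537569528
```

View pics/w4.png

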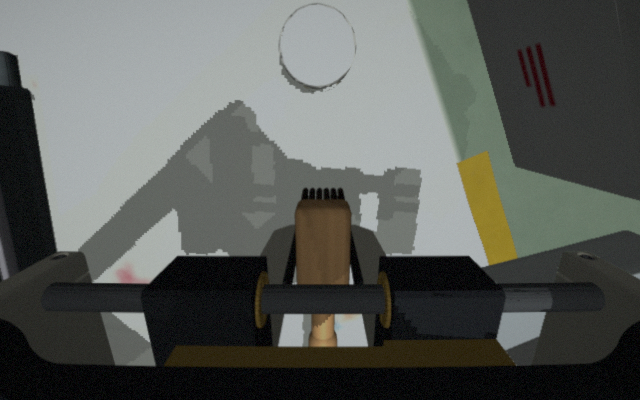

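The brush is gripped and aligned with the tool; the front end of its head is at (323,203), with the bristles visible at (323,193).

```bash
python3 -m jog '[[[0,0,0,0,0,-3,2.5],[0,0,0,0,0,-4,2.5],[0,0,0,0,-2,-3,2.5],[0,0,1.5,0,-4,0,2.5],[0,0,1.5,0,-4,0,2.5]]]' 40
python3 - <<'E'
from h import *
st();c=robot.read_camera('wrist');save(c,'w5.png')
E
python3 - <<'E'
from h import *
c=robot.read_camera('wrist');s=robot.read_state();Rm=R.from_rotvec(s['orientation'])
# head front top edge relative to TCP (tool frame), head top ~21mm above TCP
for p in [(323,203),(298,203),(348,203)]:
  q=atz(c,p,s['tool_pos'][2]+.0214);print((1000*Rm.inv().apply(q-s['tool_pos'])).round(1))
E
```

```text
t: 8.42
tool_pos: [0.4909, -0.2824, 0.1423]
orientation: [3.137, 0.076, 0.008]
force: [-0.0, 1.2, -1.8]
opening: 0.0315
8.42 [ 0.4909 -0.2824  0.1423] [3.137 0.076 0.008] [-0.   1.2 -1.8] 0.031506921384649327
[ 30.8  -1.1 -21.4]
[ 30.9 -14.7 -21.4]
[ 30.8  12.5 -21.5]
```

```bash
python3 -c "
from h import *
go([.502,-.21,.105],0)"
```

```text
n 2 row [-0.08  0.03  1.55] [ 0.791 -3.279  1.683] total cm [ 1.67 -6.53  3.37] deg [-0.2  0.1  3.1]
```

```bash
python3 -m jog '[[[0,0,1.5,0.8,-3.2,1.6,2.5],[0,0,1.5,0.8,-3.2,1.6,2.5],[0,0,0,0,0,0,2.5],[0,0,0,0,0,0,2.5]]]'; python3 -c "
from h import *
st();go([.502,-.205,.087],0)"
```

```text
t: 8.85
tool_pos: [0.5024, -0.215, 0.1056]
orientation: [-3.14, -0.004, 0.004]
force: [0.4, -0.5, -0.8]
opening: 0.0317
8.85 [ 0.5024 -0.215   0.1056] [-3.14  -0.004  0.004] [ 0.4 -0.5 -0.8] 0.0316786953165826
n 1 row [-0.07  0.14  0.15] [-0.032 -1.     1.857] total cm [-0.03 -1.    1.86] deg [-0.1  0.1  0.1]
```

```bash
python3 -m jog '[[[0,0,0,0,-0.2,1.7,2.5],[0,0,0,0,0,0,2.5],[0,0,0,0,0,0,2.5]]]'
python3 - <<'E'
from h import *
st();go([.502,-.19,.087],0);c=robot.read_camera('wrist');s=robot.read_camera('scene');st()
b=cv2.resize(s['img'][180:330,250:430],(480,400),interpolation=2)
a=c['img'][:, 120:440]
cv2.imwrite('pics/w6z.png',cv2.hconcat([a,b])[:,:,::-1])
E
```

```text
t: 9.1
tool_pos: [0.5024, -0.2154, 0.0896]
orientation: [-3.141, 0.001, 0.002]
force: [-0.3, -0.2, -0.7]
opening: 0.0319
9.1 [ 0.5024 -0.2154  0.0896] [-3.141e+00  1.000e-03  2.000e-03] [-0.3 -0.2 -0.7] 0.03193895647183576
n 1 row [-0.02  0.08 -0.04] [-0.04  -2.541  0.26 ] total cm [-0.04 -2.54  0.26] deg [-0.   0.1 -0. ]
9.2 [ 0.5033 -0.2158  0.0907] [ 3.141e+00 -2.000e-03  1.000e-03] [-0.2 -0.3 -1. ] 0.03157629119532941
```

View pics/w6z.png

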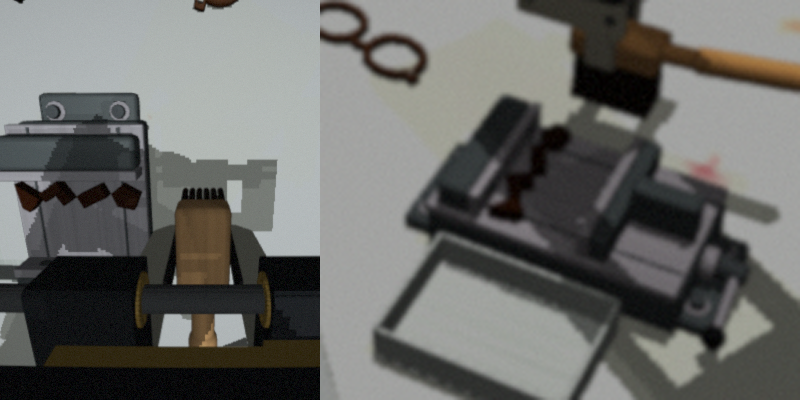

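The brush is lined up off the right end of the bed at (323,200), between the jaws. The off-cuts are still at row 195.

```bash
python3 -m jog '[[[0,0,0,0.05,-0.5,0.3,2.5],[0,0,0,0,-1,0,2.5],[0,0,0,0,-1,0,2.5],[0,0,0,0,-1,0,2.5],[0,0,0,0,-1,0,2.5]]]'; python3 -m jog '[[[0,0,0,0,-1,0,2.5],[0,0,0,0,-1,0,2.5],[0,0,0,0,-1,0,2.5]]]'
```

```text
t: 9.62
tool_pos: [0.5036, -0.1683, 0.087]
orientation: [-3.142, -0.0, -0.0]
force: [0.1, -0.3, -0.5]
opening: 0.0316
t: 9.87
tool_pos: [0.5036, -0.1384, 0.0869]
orientation: [3.142, 0.0, 0.0]
force: [0.8, -1.3, -0.7]
opening: 0.0314
```

```bash
python3 -m jog '[[[0,0,0,0,-1,0,2.5],[0,0,0,0,-1,0,2.5],[0,0,0,0,-1,0,2.5],[0,0,0,0,-1,0,2.5],[0,0,0,0,-1,0,2.5]]]'; python3 -m jog '[[[0,0,0,0,-1,0,2.5],[0,0,0,0,-1,0,2.5],[0,0,0,0,-1,0,2.5],[0,0,0,0,-1,0,2.5],[0,0,0,0,0,0,2.5]]]';  python3 -m jog '[[[0,0,0,0,0,-3,2.5],[0,0,0,0,2,-4,2.5],[0,0,0,0,3.5,-2,2.5],[0,0,0,0,3.5,0,2.5],[0,0,0,0,0,0,2.5]]]'
python3 - <<'E'
from h import *
st();c=robot.read_camera('wrist');s=robot.read_camera('scene')
b=cv2.resize(s['img'][180:330,250:430],(480,400),interpolation=2)
a=c['img'][:, 120:440]
cv2.imwrite('pics/w7z.png',cv2.hconcat([a,b])[:,:,::-1])
E
```

```text
t: 10.28
tool_pos: [0.5035, -0.0887, 0.0868]
orientation: [-3.142, 0.001, 0.0]
force: [-0.1, 0.1, -1.2]
opening: 0.0317
t: 10.7
tool_pos: [0.5035, -0.0478, 0.0868]
orientation: [-3.141, -0.001, 0.0]
force: [-0.1, -0.1, -0.9]
opening: 0.0316
t: 11.12
tool_pos: [0.5047, -0.144, 0.1767]
orientation: [3.137, -0.005, 0.007]
force: [-0.0, 0.3, -0.8]
opening: 0.0319
11.12 [ 0.5047 -0.144   0.1767] [ 3.137 -0.005  0.007] [-0.   0.3 -0.8] 0.03191299255206491
```

View pics/w7z.png

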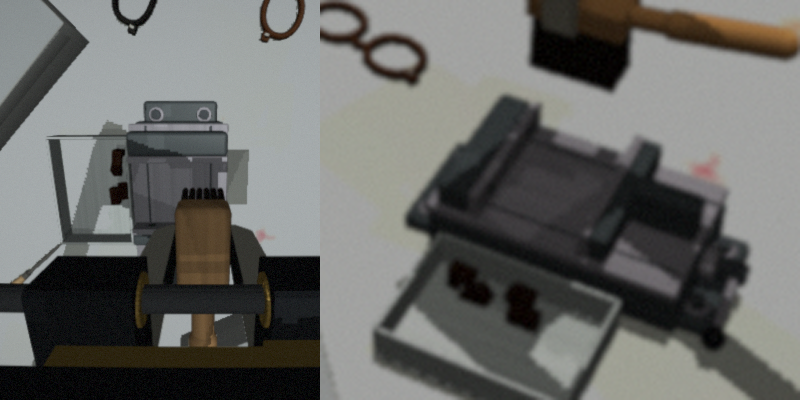

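The bed is empty and all four off-cuts lie in the tray, at about (460,280) and (520,305) in the right panel. I'll return the brush to where it stood.

```bash
python3 -m jog '[[[0,0,0,0,3.6,0,2.5],[0,0,0,0,4,0,2.5],[0,0,-2,0,4,1,2.5],[0,0,-2,0,4,2,2.5],[0,0,-2,0,3.5,2,2.5]]]'; python3 -m jog '[[[0,0,0,0,2,2,2.5],[0,0,0,0,0,2,2.5],[0,0,0,0,0,0,2.5],[0,0,0,0,0,0,2.5],[0,0,0,0,0,0,2.5]]]'; python3 -c "
from h import *
st();go([.4998,-.375,.042],6)"
```

```text
t: 11.63
tool_pos: [0.5078, -0.3276, 0.1253]
orientation: [3.136, 0.168, 0.002]
force: [1.4, 0.4, -0.8]
opening: 0.0321
t: 12.05
tool_pos: [0.5099, -0.3451, 0.0861]
orientation: [-3.137, -0.166, -0.0]
force: [0.7, -0.7, -0.5]
opening: 0.0317
12.05 [ 0.5099 -0.3451  0.0861] [-3.137 -0.166 -0.   ] [ 0.7 -0.7 -0.5] 0.03167565575182681
n 2 row [-0.01 -0.    0.03] [-0.658  1.432  2.203] total cm [-1.32  2.86  4.41] deg [-0.  -0.   0.1]
```

```bash
python3 -m jog '[[[0,0,0,-0.65,1.2,1.5,2.5],[0,0,0,-0.65,1.2,1.5,2.5],[0,0,0,0,0,1,2.5],[0,0,0,0,0,0,2.5],[0,0,0,0,0,0,2.5]]]'; python3 -c "
from h import *
st();go([.4998,-.375,.041],6)"
```

```text
t: 12.47
tool_pos: [0.4978, -0.371, 0.044]
orientation: [-3.135, -0.163, 0.003]
force: [0.1, -0.2, -1.1]
opening: 0.0314
12.47 [ 0.4978 -0.371   0.044 ] [-3.135e+00 -1.630e-01  3.000e-03] [ 0.1 -0.2 -1.1] 0.031362500927215015
n 1 row [-0.13  0.1  -0.06] [0.155 0.422 0.297] total cm [0.15 0.42 0.3 ] deg [-0.1  0.1 -0.1]
```

```bash
python3 -m jog '[[[0,0,0,0,0,0.2,2.5],[0,0,0,0,0,0.1,2.5],[0,0,0,0,0,0.1,2.5],[0,0,0,0,0,0,2.5]]]'
```

```text
t: 12.8
tool_pos: [0.4992, -0.3715, 0.0417]
orientation: [3.137, 0.164, 0.001]
force: [-0.2, -0.2, -0.8]
opening: 0.0319
```

```bash
python3 -m jog '[[[0,0,0,0,0,0.1,2.5],[0,0,0,0,0,0,2.5]]]'; python3 -m jog '[[[0,0,0,0,0,0.1,2.5],[0,0,0,0,0,0,2.5]]]'
```

```text
t: 12.97
tool_pos: [0.4991, -0.3716, 0.0406]
orientation: [3.137, 0.164, 0.0]
force: [0.8, 0.1, -0.6]
opening: 0.0315
t: 13.13
tool_pos: [0.4992, -0.3716, 0.0406]
orientation: [3.137, 0.164, 0.001]
force: [-2.1, 2.7, 5.5]
opening: 0.0317
```

Contact with the bench (force 5.5 N up). Release, rise and check.

```bash
python3 -m jog '[[[0,0,0,0,0,0,3.6],[0,0,0,0,0,0,4.5],[0,0,0,0,0,0,5.5],[0,0,0,0,0,0,6],[0,0,0,0,0,-1,6]]]'; python3 -m jog '[[[0,0,0,0,0,-3,6],[0,0,0,0,0,-4,6],[0,0,0,0,-2,-4,6],[0,0,0,0,-4,0,6],[0,0,0,0,-4,0,6]]]'; python3 -m jog '[[[0,0,0,0,0,0,6],[0,0,0,0,0,0,6]]]'
python3 - <<'E'
from h import *
st();c=robot.read_camera('wrist');s=robot.read_camera('scene')
b=cv2.resize(s['img'][130:330,190:460],(540,400),interpolation=2)
a=cv2.resize(c['img'],(260*2,325))[:,:]
cv2.imwrite('pics/f.png',cv2.hconcat([cv2.copyMakeBorder(cv2.resize(c['img'][:260,150:],None,fx=.53,fy=.53),0,400-138,0,0,cv2.BORDER_CONSTANT),b])[:,:,::-1])
for l,z in (('vise_bed',.044),('brush_head',.051),('tray_in',.003),('jar',0),('frame_brown',0),('frame_black',0),('offcut_bar_mid',.009),('offcut_stub_mid',.009),('offcut_ell_mid',.009),('offcut_wedge_mid',.009)):
  for k in robot.pinpoint(s,l)[:2]:print(l,round(k['confidence'],2),atz(s,k['point'],z).round(3))
E
```

```text
t: 13.55
tool_pos: [0.4975, -0.3704, 0.0473]
orientation: [-3.135, -0.164, 0.004]
force: [0.0, -0.5, 1.3]
opening: 0.0575
t: 13.97
tool_pos: [0.4905, -0.2749, 0.1615]
orientation: [3.133, 0.16, 0.01]
force: [0.3, 0.7, -0.4]
opening: 0.0599
t: 14.13
tool_pos: [0.4887, -0.2718, 0.1576]
orientation: [3.137, 0.168, 0.001]
force: [0.0, -0.9, 0.1]
opening: 0.0597
14.13 [ 0.4887 -0.2718  0.1576] [3.137e+00 1.680e-01 1.000e-03] [ 0.  -0.9  0.1] 0.05966390042669207
vise_bed 0.67 [ 0.5   -0.122  0.044]
brush_head 0.57 [ 0.496 -0.365  0.051]
tray_in 0.6 [ 0.492 -0.02   0.003]
jar 0.75 [ 0.611 -0.359  0.   ]
frame_brown 0.6 [ 0.71  -0.232  0.   ]
frame_black 0.65 [ 0.724 -0.08   0.   ]
offcut_bar_mid 0.56 [ 0.483 -0.038  0.009]
offcut_stub_mid 0.52 [ 0.491 -0.054  0.009]
offcut_ell_mid 0.58 [ 0.531 -0.046  0.009]
offcut_wedge_mid 0.53 [ 0.514 -0.036  0.009]
```

View pics/f.png

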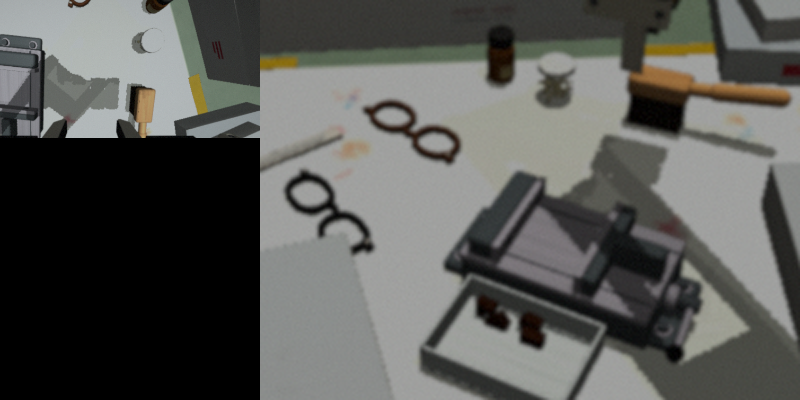

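```bash
python3 -c "
from plant import robot
print(robot.close_job())"
```

```text
the job is handed in; nothing more can be done
None
```

The job is done and handed in at about 14 s of the 48 s allowed.

- **Jaw:** I pulled the sliding jaw open by its rib until it met its stop. Measured from the pictures afterwards, the gap was about 70 mm. I did not measure it again after the sweep, but the arm felt under 2 N in the readings taken during it.
- **Off-cuts:** I swept all four along the bed with the brush in one pass. The last pictures show the bed empty and all four pieces in the tray.
- **Brush:** It stands upright on its bristles within about 15 mm of where it started, at about (0.50, -0.37), and the gripper is clear of it.
- **Other things:** The jar and both spectacle frames read within about 10 mm of their first positions. The pictures show no disturbance, and the arm never went near them.

**Trouble on the way:** My first pinch of the rib was about 6 mm off sideways, because I had measured while the arm was still settling. One finger pressed the rib with about 44 N sideways (about 49 N in all at the wrist). That is under the 120 N wrist limit. It is over the 40 N figure for the arm and gripper body, but only a finger was touching. I opened the fingers, measured again and regripped cleanly.

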